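# Log the orange-capped bottle by touch

### The job

Log the bottle with the orange cap: touch the white tag on top of its cap lightly with the fingertips, without shifting, tipping or lifting the bottle. Then press the green key on the grey logging console fully down and let it spring back, and withdraw. Do not touch the other bottles or press the red key, and leave everything else on the worktop where it is.

Things in the scene. Friction and masses are not known exactly. Their poses are not given: they have to be found in the camera images.
- bottle_orange: the bottle to log: clear round glass bottle with an orange screw cap, the only orange cap; body 66 mm across, 128 mm tall to the flat top of the cap, with a white round tag on the cap, cap 46 mm across and 24 mm high. Loose, about 0.25 to 0.5 kg, stands upright on the worktop. Origin: centre of its underside, z up. It may stand in any of the four bottle places
- orange_tag_top (a point): centre of the top of the white touch tag in the middle of the orange cap: a round sprung disc 24 mm across that stands 6 mm out of the cap, its top 134 mm above the worktop. It gives straight down by up to 4 mm (starts at 1.2 N, fully down at 4 N) and springs back; any touch counts. Moves with the tag
- bottle_blue_small: clear glass bottle with a blue cap, 70 mm across, 142 mm tall to the top of the cap, with a white round tag 6 mm high on it. Origin: centre of its underside, z up; it stands upright on the worktop. Leave it alone.
- bottle_blue_large: clear glass bottle with a blue cap, 78 mm across, 156 mm tall to the top of the cap, with a white round tag 6 mm high on it, the tallest of the four. Origin: centre of its underside, z up; it stands upright on the worktop. Leave it alone.
- bottle_brown: small brown bottle with a dark cap, 43 mm across, 95 mm tall to the top of the cap, with a white round tag 6 mm high on it, light. Origin: centre of its underside, z up; it stands upright on the worktop. Leave it alone.
- console: logging console: grey case 130 mm (x, depth) by 180 mm (y, width), flat top 34 mm above the worktop, with a sloping dark display along its far side up to 65 mm high; fixed to the worktop. Origin: centre of its underside; x points to the display side. Two keys stand side by side on its near half, 90 mm apart; which is on the left varies
- key_green_base: round black housing of the green key, 48 mm across, its top 12 mm above its origin; the origin is the centre of its underside, on the console's top. Fixed
- key_green_top (a point): centre of the top face of the green key: a round key 32 mm across, standing 10 mm out of its black housing, its top 56 mm above the worktop when up. It goes straight down; moves with the key
- key_green (a joint): travel of the green key, m: 0 up, 0.006 fully down. Spring: starts to move at 1.2 N, fully down at 4 N, springs back by itself; its entry registers from 0.003
- key_red_base: round black housing of the red key, like that of the green one
- key_red_top (a point): centre of the top face of the red key, same size and height as the green one. Not to be pressed
- key_red (a joint): travel of the red key, m: 0 up, 0.006 fully down, same spring
- film_roll: white roll of sealing film standing on end, 52 mm across, 50 mm tall, right of the console; leave alone. Origin: centre of its underside
- petri_stack: stack of three petri dishes, 91 mm across, 45 mm tall, at the far right; leave alone. Origin: centre of its underside
- bench_timer: small white timer, 62 x 66 x 18 mm, lying behind the work; leave alone. Origin: centre of its underside
- label_tape: yellowish roll of label tape lying flat, 72 mm across, 18 mm tall, behind the bottles; leave alone. Origin: centre of its underside
- marker_blue: blue marker lying along y at the near left edge, 128 x 12 x 14 mm; leave alone. Origin: centre of its underside
- spatula: metal spatula lying along y at the near edge, 210 x 12 x 8 mm; leave alone. Origin: centre of its underside
Things that resemble listed ones, but are neither listed nor needed, are in the scene too. Leave any yellow look-alike of the bottle_orange alone.

How it is judged:
By the outcome, as a careful person would: the job done as asked, in the order asked, and still so for the second after the job is handed in, with the robot touching nothing.
It also fails if it takes over 42 s, if anything falls off the work surface, if the arm or the gripper's body presses on something with over 40 N, if the wrist force passes 120 N, or if a joint passes its speed limit or range.

### The arm

A 6-joint arm with a two-finger parallel gripper is mounted at the origin on a cart in front of the work surface, level with it; the furniture and walls round the work are solid. World frame = base frame: x ahead of the robot, y to its left, z up, the work surface at z = 0. Lengths are in m, angles in rad, forces in N, time in s.
With the tool pointing down it reaches from about 0.35 to 0.725 m from the base axis. Payload 4.3 kg.
Tool frame: the origin (TCP) lies at the very end of the fingers, on their centre line; the grasp point (between the pads) lies 19 mm behind it; z points along the fingers, y is the line along which they close (so a half turn about z gives the same grasp; the last joint's range is limited). The gripper opens to 85 mm and grips with 20 to 120 N. Pads are 22 mm wide; open, the fingers measure 114 mm over their backs; the gripper's body (76 mm by 85 mm) begins 54 mm behind the grasp point. The pads swing forward as they close: fully open they stand 13 mm farther back than shut.
Start: joints at [-1.248, 0.377, 0.081, 1.274, 0, 1.46], TCP at [0.241, -0.522, 0.231] pointing down, gripper open.
Joint ranges: [-2.72, 2.72], [-0.84, 1.66], [-1.02, 1.22], [-1.77, 2.12], [-1.37, 1.28], [-3.14, 3.14]. Speed limits (rad/s): [2.57, 2.57, 3.14, 3.14, 3.14, 3.14].

### API

Orientations are given as a unit quaternion [x, y, z, w].
In Python, from station import get_obs, read_camera, calibration, job_done, nets gives the robot as it stands.
- The arm moves only by the tool play_rows, never from a script. Its argument "series" is a list of rows, each an object with "xyz": the shift along the tool's x, y, z in cm, a list of three; "turn": the turn, a rotation vector about the tool's x, y, z in rad, a list of three. In form: [{"xyz": [dx, dy, dz], "turn": [ax, ay, az]}, ...]. A call has exactly 5 rows; each row is the pose to reach, as a shift and turn from the pose commanded when the call began, along the tool's axes at that moment; what a row does not reach only later rows make up. A row lasts 1/8 s, in which the tool goes at most 62.5 mm and 10.7 degrees, less where a joint would pass 70% of its speed; a pose out of reach is approached as far as the arm can. A call with a gripper value outside its range is refused whole. "jaw" is the opening in per cent of the stroke, from 0 (shut) to 100 (fully open), set as the call begins (left out, the last holds). The fingers move at their own pace and stop on an object; "grip_force" is the grip in N (left out, the last holds). Time passes only in rows, so rows that repeat a pose let the fingers close, or fill a call up. It gives the time, the measured TCP pose, the force, the opening and the grip force at its end, in the units of the state.
- get_obs(): the state, without advancing time (a new reading comes with each control period).
- read_camera(name): name is "scene" or "top" or "wrist"; returns (picture, depth): 480x640x3 uint8, red, green, blue; 480x640 float32, m along the optical axis (not along the pixel's ray), 0 where there is no reading.
- calibration(name): a dict with "fx", "fy", "cx", "cy" (pixels), "R" (3x3) and "t" (3): a world point X has camera coordinates R X + t. Camera axes: x right, y down, z forward; pixel columns grow to the right and rows downward; lengths in m; the calibration is good to about 2 mm. A picture is of the moment at which its call begins: read the wrist's pose just before it. calibration takes no time and is no camera call; for the wrist camera it gives the pose at the moment of the call.
- job_done(): hands the job in; it is judged then, once.
Trained networks look in the newest picture that a camera, given by its name, has taken for a name from the list of things; names that differ only in an ending like _2 or _b are one class to them, and where a whole thing is asked for, a point or a joint stands for the part that bears it (a point fixed in the world has none). Each returns a list of dicts, best first, with "confidence" (0 to 1); they miss things now and then, are a little off and sometimes report something else, mostly with a low value. They report only what shows in the picture. A call takes as long as a camera call. They do not tell look-alikes from the thing itself.
- nets.search_frame(query, camera): "at" ([column, row] in pixels, amid what is visible of it).
- nets.place_of(query, camera): "at" ([column, row] in pixels: a listed point, or the origin of a listed thing).
The state is a dict: "time_s": time; "q": joint angles; "joint_vel": joint speeds; "joint_efforts": joint torques, N m; "tool_pos": TCP position; "tool_rot": TCP orientation; "ft_force": force on the tool from outside, world axes, zero at the start; "torque": the same for the moment, N m; "width": finger opening in m; "finger_force": force on a finger pad.
Only numpy, scipy, OpenCV 4.12 (cv2) and the standard library are available. Lean on these libraries where they do the work, as an engineer would, in place of code of your own. Each camera call takes 0.05 s, during which the arm holds its last target. There are 200 camera calls.

## Working session

There is one attempt and no reset: what is moved stays moved. The work goes in short steps, Python scripts to look and compute and a tool call to move; the robot and the scene stay as the last step left them, time stands still between calls to the robot, and variables do not carry over. Pictures are saved under pics/ and viewed, at most 10 in all, crops included, and the job is handed in when it is done.

Besides the shell and the picture viewer there is one more tool, called after ">>>" by a JSON object that holds its "op" and its "data". play_rows: Moves the arm, as the interface text tells. Its arguments: {"type":"object","properties":{"series":{"type":"array","items":{"type":"object","properties":{"xyz":{"type":"array","items":{"type":"number"}},"turn":{"type":"array","items":{"type":"number"}}}}},"jaw":{"type":"number"},"grip_force":{"type":"number"}},"required":["series"]}

```bash
mkdir -p pics; cat > h.py <<'E'
import numpy as np, cv2
from station import get_obs, read_camera, calibration, job_done, nets
from scipy.spatial.transform import Rotation as Ro
def w(c,at,z):
    """pixel -> world on plane z"""
    R=np.array(c['R']);t=np.array(c['t'])
    d=R.T@np.array([(at[0]-c['cx'])/c['fx'],(at[1]-c['cy'])/c['fy'],1]);o=-R.T@t
    return o+d*(z-o[2])/d[2]
def wd(c,at,dep):
    u,v=map(int,np.round(at)); p=dep[v-2:v+3,u-2:u+3]; d=np.median(p[p>0]) if (p>0).any() else np.nan
    R=np.array(c['R']);t=np.array(c['t'])
    return R.T@(d*np.array([(at[0]-c['cx'])/c['fx'],(at[1]-c['cy'])/c['fy'],1])-t)
E
python3 - <<'E'
from h import *
for cam in ("scene","top"):
    im,dep=read_camera(cam);cv2.imwrite(f"pics/{cam}1.png",im[:,:,::-1]);c=calibration(cam)
    for n,z in (("orange_tag_top",.134),("key_green_top",.056),("key_red_top",.056),("bottle_orange",0),("bottle_blue_small",0),("bottle_blue_large",0),("bottle_brown",0),("console",0)):
        for r in nets.place_of(n,cam)[:3]:
            print(cam,n,np.round(r['at']),round(r['confidence'],2),w(c,r['at'],z).round(3),wd(c,r['at'],dep).round(3))
o=get_obs();print(o['time_s'],o['tool_pos'],o['tool_rot'],o['width'],o['ft_force'])
E
```

```text
scene orange_tag_top [226. 285.] 0.56 [0.56  0.239 0.134] [0.56  0.239 0.134]
scene orange_tag_top [326. 262.] 0.4 [0.446 0.037 0.134] [0.446 0.037 0.134]
scene key_green_top [371. 244.] 0.38 [ 0.461 -0.176  0.056] [ 0.461 -0.175  0.057]
scene key_red_top [347. 256.] 0.58 [ 0.477 -0.092  0.056] [ 0.477 -0.092  0.055]
scene bottle_orange [325. 303.] 0.86 [0.446 0.035 0.   ] [0.427 0.059 0.03 ]
scene bottle_orange [229. 330.] 0.6 [0.558 0.251 0.   ] [0.54  0.264 0.024]
scene bottle_blue_small [272. 296.] 0.62 [0.563 0.103 0.   ] [0.483 0.179 0.107]
scene bottle_blue_large [287. 326.] 0.57 [0.464 0.153 0.   ] [0.435 0.183 0.045]
scene bottle_brown [249. 372.] 0.94 [0.436 0.302 0.   ] [0.415 0.319 0.034]
scene console [350. 262.] 0.75 [ 0.492 -0.131  0.   ] [ 0.458 -0.081  0.051]
top orange_tag_top [213. 227.] 0.6 [0.56  0.24  0.134] [0.56  0.24  0.132]
top orange_tag_top [286. 262.] 0.41 [0.456 0.035 0.134] [0.456 0.035 0.133]
top key_green_top [356. 259.] 0.54 [ 0.461 -0.171  0.056] [ 0.461 -0.171  0.054]
top key_green_top [264. 184.] 0.32 [0.694 0.098 0.056] [ 0.703  0.102 -0.002]
top key_red_top [330. 258.] 0.62 [ 0.465 -0.095  0.056] [ 0.465 -0.095  0.056]
top bottle_orange [219. 228.] 0.72 [0.566 0.243 0.   ] [0.556 0.222 0.127]
top bottle_orange [290. 263.] 0.57 [0.454 0.029 0.   ] [0.454 0.025 0.131]
top bottle_blue_small [265. 229.] 0.56 [0.562 0.103 0.   ] [0.552 0.092 0.141]
top bottle_brown [203. 275.] 0.48 [0.423 0.295 0.   ] [0.423 0.283 0.06 ]
top console [339. 248.] 0.55 [ 0.495 -0.126  0.   ] [ 0.494 -0.124  0.032]
0.9 [ 0.24119662 -0.52202945  0.23134477] [9.76673020e-01 2.14731943e-01 1.00329736e-05 7.11576028e-05] 0.08525217234702406 [-0.55555851  0.12569927  0.7021869 ]
```

View pics/scene1.png

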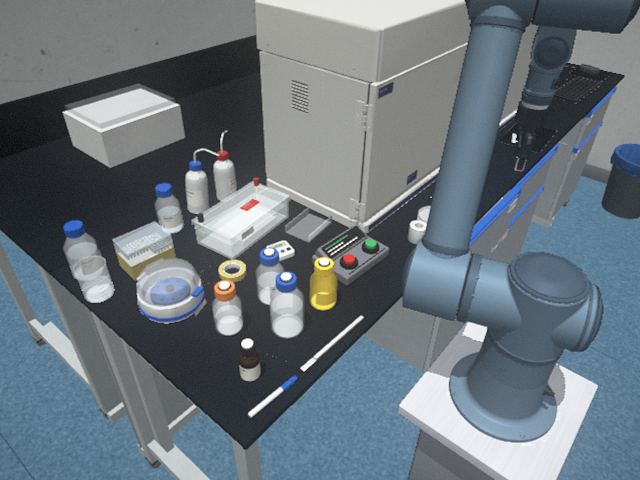

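View pics/top1.png

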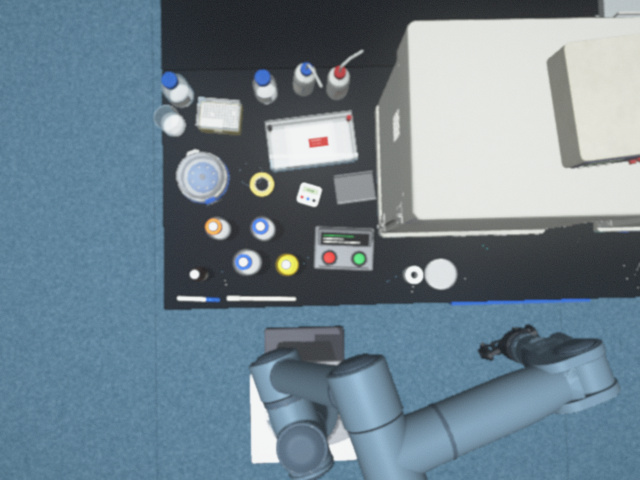

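Both images show the orange-capped bottle at scene (226,285), top (213,227), which puts its tag at about (0.56, 0.24, 0.134). The bottle at top (286,262) is the yellow look-alike. The green key is on the right, at top (358,259), about (0.461, -0.173), and the red key is left of it. I'll swing over with the jaw shut, turning the wrist with the base.

>>> {"op": "play_rows", "data": {"series": [{"xyz":[3.8,-3.5,0],"turn":[0,0,-0.1]},{"xyz":[7.6,-7,0],"turn":[0,0,-0.2]},{"xyz":[11.4,-10.5,0],"turn":[0,0,-0.3]},{"xyz":[15.2,-14,0],"turn":[0,0,-0.4]},{"xyz":[19,-17.5,0],"turn":[0,0,-0.5]}], "jaw": 0, "grip_force": 20}}

```text
time_s: 1.52
tool_pos: [0.3407, -0.282, 0.2315]
tool_rot: [0.893, 0.451, 0.0, 0.0]
ft_force: [0.9, -1.1, 0.0]
width: 0.0001
finger_force: 0.0
```

```bash
cat >> h.py <<'E'
def to(p):
    o=get_obs();R=Ro.from_quat(o['tool_rot'])
    print(o['time_s'],np.round(o['tool_pos'],4),'q',np.round(o['q'],2),'f',np.round(o['ft_force'],2),'w',round(o['width'],4),'cm:',np.round(R.inv().apply(np.array(p)-o['tool_pos'])*100,2))
E
python3 -c "
from h import *
to([.56,.24,.2])"
```

```text
1.525 [ 0.3407 -0.282   0.2315] q [-0.84  0.11 -0.27  1.19  0.    1.37] f [ 0.9  -1.15  0.01] w 0.0001 cm: [ 55.03 -13.32   3.14]
```

>>> {"op": "play_rows", "data": {"series": [{"xyz":[5.5,-1.3,0],"turn":[0,0,-0.1]},{"xyz":[11,-2.6,0],"turn":[0,0,-0.2]},{"xyz":[16.5,-4,0],"turn":[0,0,-0.3]},{"xyz":[22,-5.3,0],"turn":[0,0,-0.4]},{"xyz":[27.5,-6.7,0],"turn":[0,0,-0.5]}]}}

```text
time_s: 2.15
tool_pos: [0.4509, -0.0209, 0.2316]
tool_rot: [0.753, 0.658, 0.0, 0.001]
ft_force: [0.9, -0.6, 0.2]
width: 0.0003
finger_force: 0.0
```

```bash
python3 -c "
from h import *
to([.56,.24,.2])"
```

```text
2.15 [ 0.4509 -0.0209  0.2316] q [-0.19  0.13 -0.25  1.19 -0.    1.52] f [ 0.9  -0.58  0.2 ] w 0.0003 cm: [27.32  7.3   3.16]
```

>>> {"op": "play_rows", "data": {"series": [{"xyz":[5.5,1.5,0],"turn":[0,0,-0.1]},{"xyz":[11,3,0],"turn":[0,0,-0.2]},{"xyz":[16.5,4.5,0],"turn":[0,0,-0.3]},{"xyz":[22,5.9,0],"turn":[0,0,-0.4]},{"xyz":[27.3,7.3,0],"turn":[0,0,-0.5]}]}}

```text
time_s: 2.78
tool_pos: [0.5607, 0.2396, 0.2314]
tool_rot: [0.567, 0.824, 0.0, 0.0]
ft_force: [0.1, -1.0, 1.1]
width: -0.0
finger_force: 0.0
```

```bash
python3 - <<'E'
from h import *
to([.56,.24,.15])
im,dep=read_camera("wrist");c=calibration("wrist");cv2.imwrite("pics/w1.png",im[:,:,::-1])
for n in ("orange_tag_top","bottle_orange"):
    for r in nets.place_of(n,"wrist")[:3]: print(n,np.round(r['at']),round(r['confidence'],2),w(c,r['at'],.134).round(4),wd(c,r['at'],dep).round(4))
to([.56,.24,.15])
E
```

```text
2.775 [0.5607 0.2396 0.2314] q [ 0.3   0.45  0.19  1.31 -0.    1.51] f [ 0.05 -0.98  1.11] w -0.0 cm: [ 0.06 -0.05  8.14]
orange_tag_top [ 87. 428.] 0.93 [0.4519 0.0448 0.134 ] [0.4515 0.0435 0.1329]
orange_tag_top [327. 243.] 0.58 [0.5651 0.2456 0.134 ] [0.5651 0.2456 0.1339]
bottle_orange [326. 198.] 0.91 [0.5544 0.2723 0.134 ] [0.5567 0.2673 0.1096]
bottle_orange [160. 332.] 0.75 [0.4827 0.1448 0.134 ] [0.4848 0.1524 0.1443]
bottle_orange [329. 244.] 0.52 [0.5664 0.2456 0.134 ] [0.5665 0.2456 0.1339]
2.925 [0.5604 0.2399 0.2303] q [ 0.3   0.45  0.19  1.31 -0.    1.51] f [-0.09 -0.18  0.72] w -0.0002 cm: [ 0.02 -0.03  8.03]
```

View pics/w1.png

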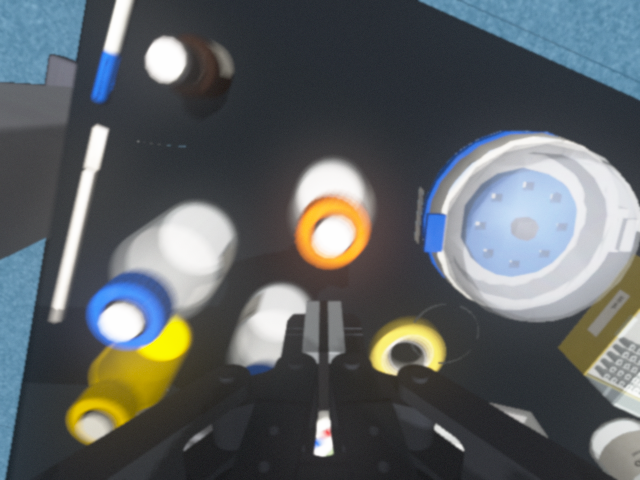

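The wrist view shows the orange cap and its white tag near (333,236), slightly off the net's (327,243). I'll measure it by colour.

```bash
python3 - <<'E'
from h import *
for cam,f,(u,v),r in (("wrist","w1",(333,236),45),("top","top1",(214,227),14),("scene","scene1",(226,287),16)):
    im=cv2.imread(f"pics/{f}.png");c=calibration(cam);h=cv2.cvtColor(im,cv2.COLOR_BGR2HSV)
    m=np.zeros(im.shape[:2],np.uint8);cv2.circle(m,(u,v),r,255,-1)
    o=cv2.inRange(h,(5,150,110),(20,255,255))&m
    hull=cv2.convexHull(cv2.findNonZero(o));hm=np.zeros_like(m);cv2.fillConvexPoly(hm,hull,255)
    t=cv2.inRange(h,(0,0,170),(180,90,255))&cv2.erode(hm,None)
    n,_,s,ce=cv2.connectedComponentsWithStats(t);i=1+s[1:,4].argmax();print(cam,ce[i],s[i],w(c,ce[i],.133).round(4))
# green key
for cam,f,(u,v),r in (("top","top1",(358,259),10),("scene","scene1",(371,244),12)):
    im=cv2.imread(f"pics/{f}.png");c=calibration(cam);h=cv2.cvtColor(im,cv2.COLOR_BGR2HSV)
    m=np.zeros(im.shape[:2],np.uint8);cv2.circle(m,(u,v),r,255,-1)
    g=cv2.inRange(h,(45,90,60),(85,255,255))&m;p=cv2.findNonZero(g)[:,0].mean(0);print(cam,p,w(c,p,.054).round(4))
to([.56,.24,.15])
E
```

```text
wrist [333.09326425 235.84011843] [ 312  215   43   42 1351] [0.5653 0.2448 0.133 ]
top [212.62337662 225.93506494] [208 221  10  10  77] [0.5637 0.2406 0.133 ]
scene [223.84285714 284.84285714] [218 281  12   8  70] [0.5648 0.2421 0.133 ]
top [358.85185185 258.26851852] [ 0.4624 -0.1807  0.054 ]
scene [370.26666667 244.02222222] [ 0.4619 -0.1755  0.054 ]
2.925 [0.5604 0.2399 0.2303] q [ 0.3   0.45  0.19  1.31 -0.    1.51] f [-0.09 -0.18  0.72] w -0.0002 cm: [ 0.02 -0.03  8.03]
```

>>> {"op": "play_rows", "data": {"series": [{"xyz":[0.1,0.5,2],"turn":[0,0,0]},{"xyz":[0.1,0.5,4],"turn":[0,0,0]},{"xyz":[0.1,0.5,6],"turn":[0,0,0]},{"xyz":[0.1,0.5,8],"turn":[0,0,0]},{"xyz":[0.1,0.5,8],"turn":[0,0,0]}]}}

```text
time_s: 3.55
tool_pos: [0.5627, 0.2387, 0.1499]
tool_rot: [0.569, 0.822, -0.002, -0.001]
ft_force: [-0.1, -0.2, -1.5]
width: -0.0002
finger_force: 0.0
```

```bash
python3 - <<'E'
from h import *
im,dep=read_camera("wrist");c=calibration("wrist");cv2.imwrite("pics/w2.png",im[:,:,::-1])
to([.565,.2425,.132])
R=np.array(c['R']);x=R@get_obs()['tool_pos']+c['t'];print(x, c['fx']*x[0]/x[2]+c['cx'],c['fy']*x[1]/x[2]+c['cy'])
E
```

```text
3.6 [0.5636 0.2392 0.1512] q [ 0.3   0.49  0.04  1.13 -0.    1.51] f [-0.38  0.26 -0.92] w -0.0002 cm: [0.26 0.25 1.92]
[-1.08283084e-04  3.17819865e-02  1.62575497e-01] 322.93421800374136 318.0415146573429
```

View pics/w2.png

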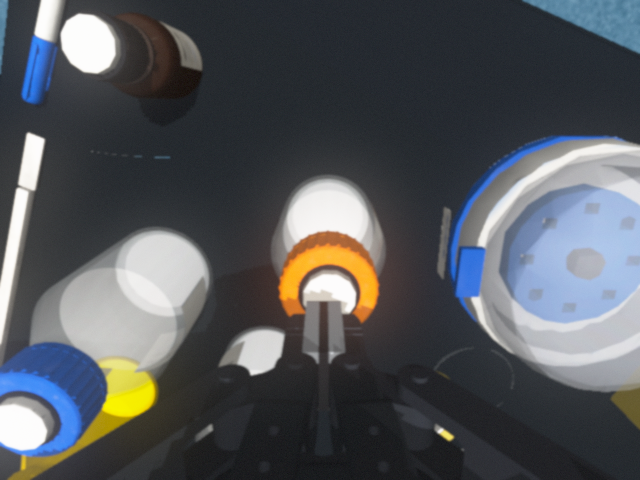

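The fingertips at about (323,302) cover the lower part of the tag, whose centre is near (330,291). The tips need to move a few mm up and right in the image. I'll work out the exact offset.

```bash
python3 - <<'E'
from h import *
im=cv2.imread("pics/w2.png");c=calibration("wrist");h=cv2.cvtColor(im,cv2.COLOR_BGR2HSV)
o=cv2.inRange(h,(5,120,90),(22,255,255));o[:, :270]=0;o[:,390:]=0;o[:220]=0;o[330:]=0
p=cv2.findNonZero(o)[:,0];print('orange',p.min(0),p.max(0))
t=cv2.inRange(h,(0,0,185),(180,70,255));t[:262]=0;t[322:]=0;t[:,:295]=0;t[:,365:]=0
p=cv2.findNonZero(t)[:,0];print('white',p.min(0),p.max(0), c['fx'])
(x,y),r=cv2.minEnclosingCircle(p.astype(np.float32));print(x,y,r)
a=w(c,(x,y),.134);print(a.round(4));to([a[0],a[1],.132])
a=w(c,(330,291),.134);print(a.round(4));to([a[0],a[1],.132])
E
```

```text
orange [277 232] [379 323]
white [304 273] [355 312] 402.1234288070726
329.106689453125 297.1861877441406 26.407676696777344
[0.5659 0.2407 0.134 ]
3.6 [0.5636 0.2392 0.1512] q [ 0.3   0.49  0.04  1.13 -0.    1.51] f [-0.38  0.26 -0.92] w -0.0002 cm: [0.06 0.27 1.92]
[0.5652 0.2437 0.134 ]
3.6 [0.5636 0.2392 0.1512] q [ 0.3   0.49  0.04  1.13 -0.    1.51] f [-0.38  0.26 -0.92] w -0.0002 cm: [0.37 0.31 1.92]
```

>>> {"op": "play_rows", "data": {"series": [{"xyz":[0.2,0.3,0],"turn":[0,0,0]},{"xyz":[0.2,0.3,0.6],"turn":[0,0,0]},{"xyz":[0.2,0.3,1.1],"turn":[0,0,0]},{"xyz":[0.2,0.3,1.4],"turn":[0,0,0]},{"xyz":[0.2,0.3,1.4],"turn":[0,0,0]}]}}

```text
time_s: 4.22
tool_pos: [0.5662, 0.2432, 0.1368]
tool_rot: [0.568, 0.823, -0.0, -0.0]
ft_force: [0.2, 1.0, -0.4]
width: 0.0001
finger_force: 0.0
```

>>> {"op": "play_rows", "data": {"series": [{"xyz":[0,0,0],"turn":[0,0,0]},{"xyz":[0,0,0.1],"turn":[0,0,0]},{"xyz":[0,0,0.2],"turn":[0,0,0]},{"xyz":[0,0,0.3],"turn":[0,0,0]},{"xyz":[0,0,0.3],"turn":[0,0,0]}]}}

```text
time_s: 4.85
tool_pos: [0.5665, 0.2433, 0.1342]
tool_rot: [0.568, 0.823, -0.0, 0.0]
ft_force: [0.1, -0.3, -0.1]
width: -0.0004
finger_force: 0.0
```

```bash
python3 - <<'E'
from h import *
to([.5655,.242,.132])
im,dep=read_camera("wrist");cv2.imwrite("pics/w3.png",im[:,:,::-1]);to([.5655,.242,.132])
E
```

```text
4.85 [0.5665 0.2433 0.1342] q [ 0.3   0.5   0.02  1.09 -0.    1.51] f [ 0.15 -0.3  -0.08] w -0.0004 cm: [-0.09 -0.14  0.22]
4.9 [0.5665 0.2433 0.1342] q [ 0.3   0.5   0.02  1.09 -0.    1.51] f [ 0.33 -1.38 -0.31] w 0.0004 cm: [-0.09 -0.14  0.22]
```

View pics/w3.png

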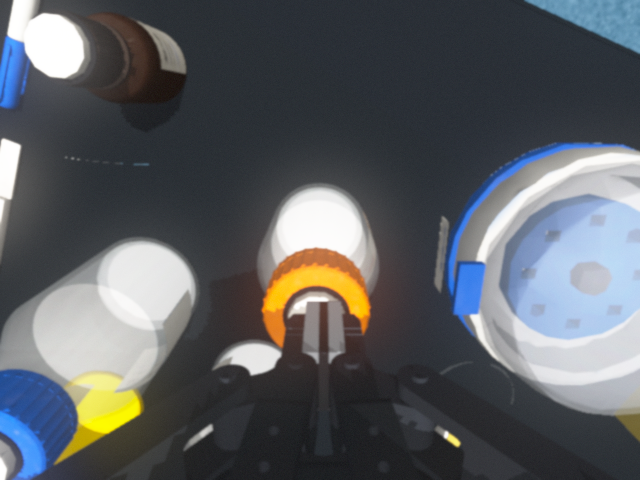

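The fingertips at (323,303-320) sit over the tag, centred near (316,317). I'll nudge y by -1.5 mm and press down 2-3 mm.

>>> {"op": "play_rows", "data": {"series": [{"xyz":[0,-0.15,0],"turn":[0,0,0]},{"xyz":[0,-0.15,0.1],"turn":[0,0,0]},{"xyz":[0,-0.15,0.2],"turn":[0,0,0]},{"xyz":[0,-0.15,0.2],"turn":[0,0,0]},{"xyz":[0,-0.15,0.2],"turn":[0,0,0]}]}}

```text
time_s: 5.52
tool_pos: [0.5651, 0.2428, 0.1324]
tool_rot: [0.568, 0.823, -0.0, 0.0]
ft_force: [-1.1, 0.1, 2.7]
width: 0.0
finger_force: 1.2
```

```bash
python3 - <<'E'
from h import *
F=[]
for i in range(6): read_camera("top"); F.append(get_obs()['ft_force'])
print(np.mean(F,0));to([.5655,.242,.132])
E
```

```text
[-1.01821503 -0.68176911  2.09495376]
5.825 [0.5651 0.2428 0.1323] q [ 0.3   0.5   0.01  1.08 -0.    1.51] f [-1.26 -0.12  2.22] w 0.0 cm: [-0.09  0.01  0.03]
```

Contact is confirmed: about 2.1 N upward, with the tag down about 1.7 mm. I'll lift straight up.

>>> {"op": "play_rows", "data": {"series": [{"xyz":[0,0,-0.5],"turn":[0,0,0]},{"xyz":[0,0,-2],"turn":[0,0,0]},{"xyz":[0,0,-5],"turn":[0,0,0]},{"xyz":[0,0,-8],"turn":[0,0,0]},{"xyz":[0,0,-10],"turn":[0,0,0]}]}}

```text
time_s: 6.45
tool_pos: [0.5659, 0.2431, 0.2351]
tool_rot: [0.568, 0.823, 0.001, 0.001]
ft_force: [-0.5, -0.9, -0.3]
width: -0.0001
finger_force: 0.0
```

```bash
python3 - <<'E'
from h import *
im,dep=read_camera("scene");cv2.imwrite("pics/s2.png",im[:,:,::-1]);im,dep=read_camera("top");cv2.imwrite("pics/t2.png",im[:,:,::-1])
cv2.imwrite("pics/s2c.png",cv2.resize(cv2.imread("pics/s2.png")[200:400,180:440],None,fx=3,fy=3))
to([.462,-.175,.2])
E
```

```text
6.55 [0.5669 0.2434 0.236 ] q [ 0.3   0.46  0.22  1.32 -0.    1.51] f [ 0.31  0.86 -0.21] w 0.0001 cm: [-35.41 -24.65   3.46]
```

View pics/s2c.png

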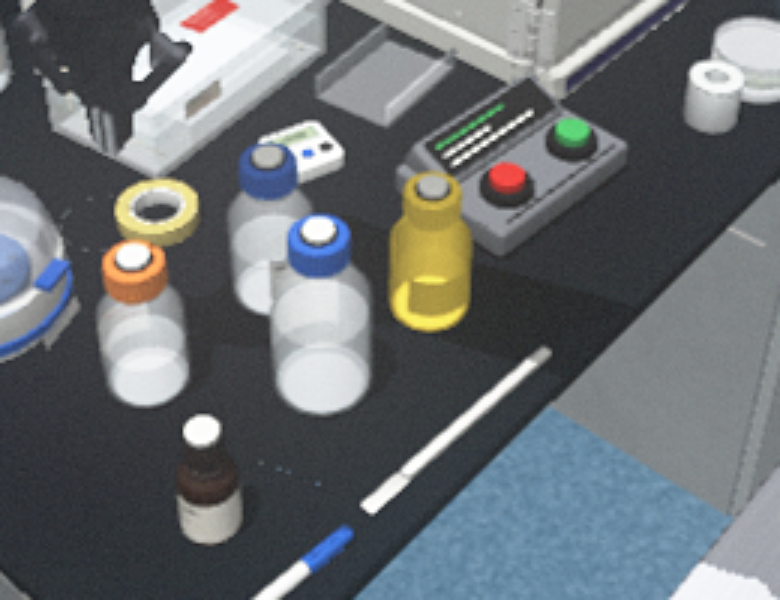

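The bottle stands upright and unmoved at crop (145,320), and the green key at crop (572,130) is clear. I'll move over to the key.

>>> {"op": "play_rows", "data": {"series": [{"xyz":[-3.5,-2.5,0],"turn":[0,0,0.07]},{"xyz":[-7,-5,0],"turn":[0,0,0.14]},{"xyz":[-10.5,-7.5,0],"turn":[0,0,0.21]},{"xyz":[-14,-10,0],"turn":[0,0,0.28]},{"xyz":[-17.5,-12.5,0],"turn":[0,0,0.35]}]}}

```text
time_s: 7.18
tool_pos: [0.5094, 0.0337, 0.2317]
tool_rot: [0.704, 0.711, -0.0, -0.0]
ft_force: [-0.1, 0.1, 0.2]
width: 0.0001
finger_force: 0.0
```

```bash
python3 -c "
from h import *
to([.462,-.175,.2])"
```

```text
7.175 [0.5094 0.0337 0.2317] q [-0.06  0.25 -0.1   1.22 -0.    1.5 ] f [-0.14  0.11  0.16] w 0.0001 cm: [-20.82  -4.94   3.18]
```

>>> {"op": "play_rows", "data": {"series": [{"xyz":[-4.5,-1,0],"turn":[0,0,0.07]},{"xyz":[-9,-2,0],"turn":[0,0,0.14]},{"xyz":[-13.5,-3,0],"turn":[0,0,0.21]},{"xyz":[-18,-4.2,1],"turn":[0,0,0.28]},{"xyz":[-20.8,-4.9,3],"turn":[0,0,0.35]}]}}

```text
time_s: 7.8
tool_pos: [0.4635, -0.1758, 0.2022]
tool_rot: [0.817, 0.576, 0.0, 0.001]
ft_force: [0.7, -0.6, 0.1]
width: 0.0
finger_force: 0.0
```

```bash
python3 - <<'E'
from h import *
im,dep=read_camera("wrist");read_camera("wrist");im,dep=read_camera("wrist");c=calibration("wrist");cv2.imwrite("pics/w4.png",im[:,:,::-1])
h=cv2.cvtColor(im,cv2.COLOR_RGB2HSV);g=cv2.inRange(h,(45,110,60),(85,255,255))
n,_,s,ce=cv2.connectedComponentsWithStats(g);i=1+s[1:,4].argmax();a=w(c,ce[i],.055);print(ce[i],s[i],a,wd(c,ce[i],dep))
to([a[0],a[1],.075])
E
```

```text
[327.75869121 224.12678937] [ 307  203   43   43 1467] [ 0.46431613 -0.17860002  0.055     ] [ 0.46462919 -0.17762403  0.05844269]
7.95 [ 0.4623 -0.174   0.2009] q [-0.49  0.23 -0.21  1.14  0.    1.42] f [-0.87  0.91  1.95] w 0.0002 cm: [-0.37  0.38 12.59]
```

View pics/w4.png

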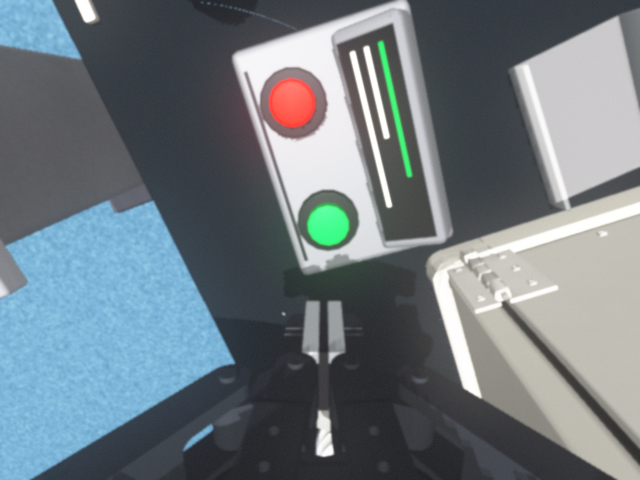

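The wrist view shows the green key at (328,224) and the red at (293,103), with the display to the right. Next I descend to just above the green key.

>>> {"op": "play_rows", "data": {"series": [{"xyz":[-0.3,0.2,3],"turn":[0,0,0]},{"xyz":[-0.3,0.2,6.5],"turn":[0,0,0]},{"xyz":[-0.3,0.2,10],"turn":[0,0,0]},{"xyz":[-0.3,0.2,12.5],"turn":[0,0,0]},{"xyz":[-0.3,0.2,12.5],"turn":[0,0,0]}]}}

```text
time_s: 8.57
tool_pos: [0.4633, -0.1752, 0.076]
tool_rot: [0.815, 0.579, -0.001, -0.002]
ft_force: [-0.4, 0.3, 0.6]
width: 0.0
finger_force: 0.0
```

```bash
python3 - <<'E'
from h import *
im,dep=read_camera("wrist");im,dep=read_camera("wrist");c=calibration("wrist");cv2.imwrite("pics/w5.png",im[:,:,::-1])
to([.4635,-.178,.053])
E
```

```text
8.675 [ 0.4653 -0.1767  0.0782] q [-0.49  0.33 -0.41  0.83  0.    1.42] f [ 0.25 -0.26 -0.07] w -0.0 cm: [-0.18 -0.12  2.52]
```

View pics/w5.png

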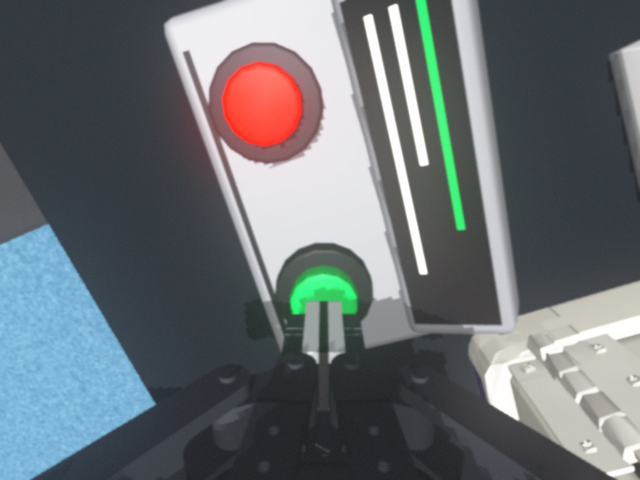

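The key is centred at about (324,306) and the tips are aligned with it. I'll press it in stages.

>>> {"op": "play_rows", "data": {"series": [{"xyz":[0,0,1],"turn":[0,0,0]},{"xyz":[0,0,2],"turn":[0,0,0]},{"xyz":[0,0,2.3],"turn":[0,0,0]},{"xyz":[0,0,2.5],"turn":[0,0,0]},{"xyz":[0,0,2.5],"turn":[0,0,0]}]}}

```text
time_s: 9.3
tool_pos: [0.4645, -0.1771, 0.0524]
tool_rot: [0.816, 0.578, 0.0, -0.0]
ft_force: [-0.5, 0.1, 2.4]
width: 0.0
finger_force: 1.3
```

>>> {"op": "play_rows", "data": {"series": [{"xyz":[0,0,0.1],"turn":[0,0,0]},{"xyz":[0,0,0.2],"turn":[0,0,0]},{"xyz":[0,0,0.3],"turn":[0,0,0]},{"xyz":[0,0,0.3],"turn":[0,0,0]},{"xyz":[0,0,0.3],"turn":[0,0,0]}]}}

```text
time_s: 9.93
tool_pos: [0.4646, -0.1771, 0.0499]
tool_rot: [0.816, 0.578, 0.0, 0.0]
ft_force: [-2.1, 1.5, 9.5]
width: 0.0002
finger_force: 4.5
```

9.5 N at z=0.050 is well past the 4 N spring maximum, so the key is fully down. I'll release it and withdraw.

>>> {"op": "play_rows", "data": {"series": [{"xyz":[0,0,-0.6],"turn":[0,0,0]},{"xyz":[0,0,-3],"turn":[0,0,0]},{"xyz":[0,0,-7],"turn":[0,0,0]},{"xyz":[0,0,-12],"turn":[0,0,0]},{"xyz":[0,0,-17],"turn":[0,0,0]}]}}

```text
time_s: 10.55
tool_pos: [0.4643, -0.1773, 0.2206]
tool_rot: [0.816, 0.578, -0.0, 0.0]
ft_force: [0.5, -0.1, 0.6]
width: 0.0004
finger_force: 0.0
```

>>> {"op": "play_rows", "data": {"series": [{"xyz":[-1,-2,0],"turn":[0,0,0]},{"xyz":[-2,-4,0],"turn":[0,0,0]},{"xyz":[-3,-6,0],"turn":[0,0,0]},{"xyz":[-3,-6,0],"turn":[0,0,0]},{"xyz":[-3,-6,0],"turn":[0,0,0]}]}}

```text
time_s: 11.18
tool_pos: [0.3986, -0.1858, 0.2193]
tool_rot: [0.816, 0.578, 0.0, 0.0]
ft_force: [-0.0, -0.1, -0.0]
width: 0.0003
finger_force: 0.0
```

```bash
python3 - <<'E'
from h import *
to([.46,-.18,.2])
im,d=read_camera("scene");cv2.imwrite("pics/s3.png",im[:,:,::-1]);c=calibration("scene")
for p in ((370,244),(348,260),(224,285)): print(wd(c,p,d).round(4))
cv2.imwrite("pics/s3c.png",cv2.resize(cv2.imread("pics/s3.png")[200:400,180:440],None,fx=3,fy=3))
E
```

```text
11.175 [ 0.3986 -0.1858  0.2193] q [-0.58  0.11 -0.3   1.16  0.    1.33] f [-0.02 -0.07 -0.02] w 0.0003 cm: [2.58 5.6  1.94]
[ 0.4606 -0.172   0.0568]
[ 0.4654 -0.0807  0.0554]
[0.5628 0.2432 0.1344]
```

View pics/s3c.png

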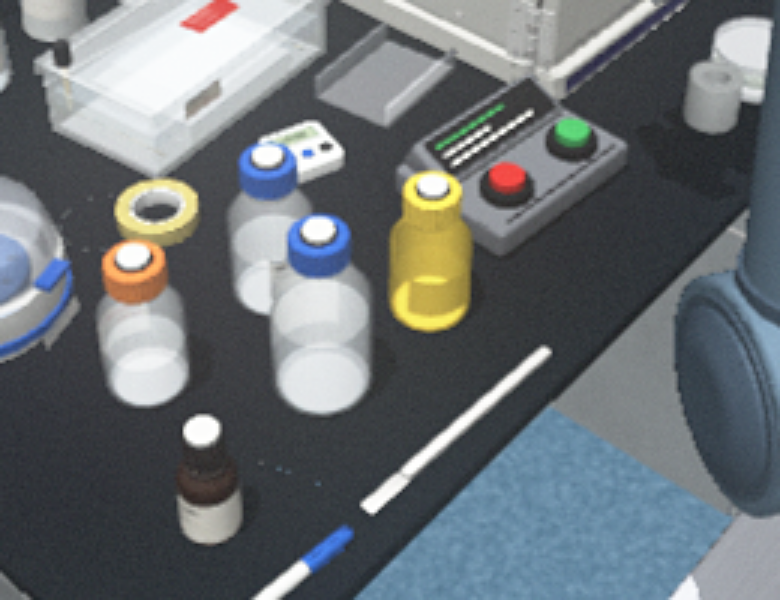

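The green key is back up at crop (572,130), both keys read about 56 mm high, and nothing has moved.

```bash
python3 -c "
from h import *
print(job_done())"
```

```text
the job is handed in; nothing more can be done
None
```

I touched the orange bottle's tag lightly (about 2 N) without disturbing the bottle, pressed the green key fully down (9.5 N), and it sprang back; the arm is withdrawn, nothing else moved, and the job was handed in at about 11 s.

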